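Third hand at the glazing board: press a leaded panel home and hold it for nailing

ROBOT

A 6-joint arm with a two-finger parallel gripper is mounted at the origin on the work surface. World frame = base frame: x ahead of the robot, y to its left, z up, the work surface at z = 0. Lengths are in mm, angles in rad, forces in N, time in s.
With the tool pointing down it reaches from about 275 to 1000 mm from the base axis. Payload 8.4 kg.
Tool frame: the origin (TCP) lies midway between the tips of the shut fingers; the grasp point (between the pads) lies 19 mm behind it; z points along the fingers, y is the line along which they close (so a half turn about z gives the same grasp; the last joint's range is limited). The gripper opens to 85 mm and grips with 20 to 120 N. Pads are 22 mm wide; open, the fingers measure 114 mm over their backs; the gripper's body (76 mm by 85 mm) begins 54 mm behind the grasp point. The pads swing forward as they close: fully open they stand 13 mm farther back than shut.
Start: joints at [1.108, 0.353, 1.633, -0, 1.155, -0.002], TCP at [277.914, 559.814, 231.281] pointing down, gripper open.
Joint ranges: [-2.63, 2.63], [-0.92, 2.1], [0.06, 2.66], [-1.3, 4.44], [0, 2.69], [-3.02, 3.02]. Speed limits (rad/s): [2.22, 2.22, 2.79, 3.14, 3.14, 3.14].

INTERFACE

Orientations are given as [roll, pitch, yaw] about the fixed x, y, z axes, in that order (R = Rz(yaw) Ry(pitch) Rx(roll)).
In Python, from rig import telemetry, optics, r gives the robot as it stands.
- The arm moves only by the tool play_rows, never from a script. Its arguments are lists of equal length, an entry for each row: "dp": the shift along the tool's x, y, z in units of 40 mm (1.0 is 40 mm), a list of three; "rot": the turn, a rotation vector about the tool's x, y, z in units of 6 degrees (1.0 is 6 degrees), a list of three. In form: {"dp": [[tx, ty, tz], ...], "rot": [[ax, ay, az], ...]}. A call has 1 to 5 rows; each row is the pose to reach, as a shift and turn from the pose commanded when the call began, along the tool's axes at that moment; what a row does not reach only later rows make up. A row lasts 1/12 s, in which the tool goes at most 41.7 mm and 7.16 degrees, less where a joint would pass 70% of its speed; a pose out of reach is approached as far as the arm can. A call with a gripper value outside its range is refused whole. "fingers" is the opening, from 0 (shut) to 1 (fully open), set as the call begins (left out, the last holds). The fingers move at their own pace and stop on an object; "grip_force" is the grip in N (left out, the last holds). Time passes only in rows, so rows that repeat a pose let the fingers close. It gives the time, the measured TCP pose, the force, the opening and the grip force at its end, in the units of the state.
- telemetry.sense(): the state, without advancing time (a new reading comes with each control period).
- optics.grab_frame(name): name is "scene" or "top" or "wrist"; returns a dict with "color" (384x512x3 uint8, red, green, blue), "mtx" (3x3 intrinsics, pixels), "D" ([k1, k2, p1, p2, k3] as OpenCV has them; the pictures are not rectified), "R" (3x3) and "t" (3): a world point X has camera coordinates R X + t; the wrist camera has in their place "mount" (4x4, takes a point from camera to tool coordinates, whose origin is the TCP and whose axes are the flange's). Camera axes: x right, y down, z forward; pixel columns grow to the right and rows downward; lengths in mm; the calibration is good to about 2 mm. A picture is of the moment at which its call begins: read the wrist's pose just before it. There is no depth.
- r.sign_off(): hands the job in; it is judged then, once.
The state is a dict: "clock": time; "qpos": joint angles; "qvel": joint speeds; "joint_efforts": joint torques, N m; "eef_pos": TCP position; "tcp_rot": TCP orientation; "contact_force": force on the tool from outside, world axes, zero at the start; "wrist_torque": the same for the moment, N m; "opening": opening from 0.0 (shut) to 1.0 (fully open); "grasp_force": force on a finger pad.
Only numpy, scipy, OpenCV 4.12 (cv2) and the standard library are available. Lean on these libraries where they do the work, as an engineer would, in place of code of your own. Each camera call takes 0.05 s, during which the arm holds its last target. There are 200 camera calls.

TASK

Pick up the pressing batten (the lath with the grip rail), lay it flat on the glazing board along the open near edge of the stained-glass panel so that it covers that edge from corner to corner, and gently slide the panel home until it sits square and tight against the back lath. Then finish while still holding: keep the batten steadily pressed on the panel with about 10 newtons so that I can drive the nails, since pressing too hard buckles the leads. Touch the panel only with the batten, and leave the spare lath, the nail tin and the solder reel where they are.

Things in the scene. Friction and masses are not known exactly. Their poses are not given: they have to be found in the camera images.
- board: Glazing board, fixed: plywood 280 (x) x 270 (y) x 12 mm thick, paper drawing on it. Origin: centre of its underside; top at z = 12 mm. +x points from the open near side to the back lath. Side laths 25 mm wide, 10 mm high, on it, inner faces at y = +94 and -94 mm, from x = 0 to 95 mm; the panel has 4 mm play each side. No laths at x below 0.
- back_lath: Back stop: pale wooden lath nailed on the board, 30 (x) x 260 (y) x 10 mm high. Origin: centre of its underside, at x = 110 mm, y = 0, z = 12 mm of the board; same axes as the board. Its stop face (towards the open side) is 15 mm in front of its origin, that is at x = 95 mm of the board.
- panel: Leaded stained-glass panel 140 (x) x 180 (y) x 6 mm, grey leads, coloured squares round a red roundel, 0.45 kg, loose on the board, a little askew, 8 to 18 mm short of the back lath. Origin: centre of its underside, axes about as the board's. Near edge 70 mm from the origin on the -x side; home, its origin is at board x = 25 mm. Sliding it takes 1 to 3 N; only push beyond that reaches the lath.
- batten: Pressing batten, loose on the bench left or right of the board: dark brown lath 45 (x) x 240 (y) x 12 mm with a pale wooden grip rail 24 (x) x 80 (y) x 30 mm high on the middle of its top, 0.13 kg, same both ways round. Origin: centre of its underside, y along it. On the board it drags about 0.5 N; any push downwards adds drag (about 0.35 of it) that does not reach the panel.
- batten_grip (a point): Middle of the batten's grip rail, 34 mm above the batten's underside (22 mm above the lath's top, 8 mm below the rail's top). The rail is 24 mm wide across the batten's x.
- spare_lath: Bystander: plain pale lath without a grip rail, 35 x 200 x 10 mm, lying on the other side of the board. Origin: centre of its underside, length along y.
- solder_reel: Bystander: black reel of solder, 60 mm across, 40 mm high, standing left or right of the board's back lath. Origin: centre of its underside.
- nail_tin: Bystander: round open steel tin with glazing nails, 72 mm across, 35 mm high, standing left or right of the board's back lath. Origin: centre of its underside.
Not all that is in view belongs to the job. Leave any green look-alike of the batten alone.

How it is judged (in metres and radians):
On the way, in this order (a step that is already met when the one before it is completed fails the run):
1. the batten is picked up clear of the bench (height (world z) of batten above 0.03 m and contact force between the fingers and batten above 0.3 N), for 0.1 s.
2. the batten lies flat on the board in front of the panel, along its near edge and covering it (z of batten in the frame of board below 0.016 m and x of batten in the frame of panel between -0.16 and -0.088 m and y of batten in the frame of panel between -0.029 and 0.029 m and angle between batten's own z axis and vertical below 0.08 rad and angle between the y axis of batten and the y axis of board, either way round below 0.15 rad), for 0.1 s.
At the end, for the whole second after the job is handed in: Held in the gripper, the batten lies flat on the board, parallel to the panel's near edge (1.7 deg), centred within 29 mm, pressing the panel with 5 to 18 N; the panel is flat, within 2 mm of home, square within 1 deg, pressing the back lath with over 2 N, all at rest for the last second (x of panel in the frame of board above 0.023 m and angle between the x axis of panel and the x axis of board, either way round below 0.018 rad and z of each of panel, batten in the frame of board below 0.015 m and angle between panel's own z axis and vertical below 0.03 rad and contact force between panel and back_lath above 2 N and contact force between batten and panel between 5 and 18 N and contact force between the fingers and batten above 2 N and angle between batten's own z axis and vertical below 0.06 rad and angle between the y axis of batten and the y axis of panel, either way round below 0.03 rad and x of batten in the frame of panel below -0.088 m and y of batten in the frame of panel between -0.029 and 0.029 m and linear speed of panel below 0.01 m/s); the arm keeps its last pose, push and grip.
It fails at once if the panel is pressed harder than 35 N (leads buckle) (contact force between batten and panel above 35 N or contact force between panel and back_lath above 35 N).
It fails at once if the panel is shoved fast (over 0.15 m/s) (linear speed of panel above 0.15 m/s).
It fails at once if the gripper or arm touches the panel (contact force between any of the fingers, the arm and panel above 1 N).
It fails at once if the spare lath, the nail tin or the solder reel is moved by more than 20 mm (distance of any of spare_lath, solder_reel, nail_tin from where it was at the start of the episode above 0.02 m).
It also fails if it takes over 48 s, if anything falls off the work surface, if the arm or the gripper's body presses on something with over 40 N, if the wrist force passes 120 N, or if a joint passes its speed limit or range.

## Working session

There is one attempt and no reset: what is moved stays moved. The work goes in short steps, Python scripts to look and compute and a tool call to move; the robot and the scene stay as the last step left them, time stands still between calls to the robot, and variables do not carry over. Pictures are saved under pics/ and viewed, at most 10 in all, crops included, and the job is handed in when it is done.

Besides the shell and the picture viewer there is one more tool, called after "Request:" as name(argument=value, ...) on one line, values as JSON. play_rows: Moves the arm, as the interface text tells. Its arguments: {"type":"object","properties":{"dp":{"type":"array"},"rot":{"type":"array"},"fingers":{"type":"number"},"grip_force":{"type":"number"}},"required":["dp","rot"]}

```bash
mkdir -p pics; ls; python3 - <<'E'
from rig import telemetry, optics, r
import cv2,numpy as np,pickle
s=telemetry.sense();print(s)
d={}
for n in("top","scene"):
    f=optics.grab_frame(n);d[n]=f;print(n,f["mtx"],f["D"],f["R"],f["t"])
    cv2.imwrite(f"pics/{n}0.png",f["color"][:,:,::-1])
pickle.dump(d,open("f0.pkl","wb"))
E
```

```text
pics
{'clock': 0.0, 'qpos': array([ 1.10760887e+00,  3.53639896e-01,  1.63414412e+00, -1.36760777e-05,
        1.15517027e+00, -2.40572844e-03]), 'qvel': array([-7.46620527e-05, -3.22270824e-04,  1.00860570e-03, -1.53618711e-03,
       -1.67431289e-03, -8.35267050e-04]), 'joint_efforts': array([-4.62963126e-04, -6.05243111e+01, -3.42061365e+01, -9.31750105e-05,
        9.40108235e-03, -5.60659078e-05]), 'eef_pos': array([277.70168178, 559.39046831, 230.56255104]), 'tcp_rot': array([-3.14023099e+00,  9.22846579e-06,  2.68081646e+00]), 'contact_force': array([-0.48158465,  0.0346044 , -0.35079279]), 'wrist_torque': array([-0.00202665, -0.0411646 ,  0.0248766 ]), 'grasp_force': 0.0, 'opening': 1.0031908137780041}
top [[382.64611581   0.         259.92724343]
 [  0.         382.64611581 194.00816962]
 [  0.           0.           1.        ]] [-0.1212561  0.         0.         0.         0.       ] [[-0.00430328 -0.99973771  0.02249449]
 [-0.99589128  0.00224979 -0.09052899]
 [ 0.09045463 -0.02279163 -0.99563974]] [ -12.81275286  479.79412123 1165.52349631]
scene [[406.34033973   0.         256.74628167]
 [  0.         406.34033973 191.38427446]
 [  0.           0.           1.        ]] [-0.12945675  0.          0.          0.          0.        ] [[ 0.00528117  0.99963849 -0.02636294]
 [ 0.56706876 -0.02470832 -0.82329977]
 [-0.82365352 -0.01060162 -0.56699425]] [   5.07701148 -228.85141547 1765.18096988]
```

View pics/top0.png

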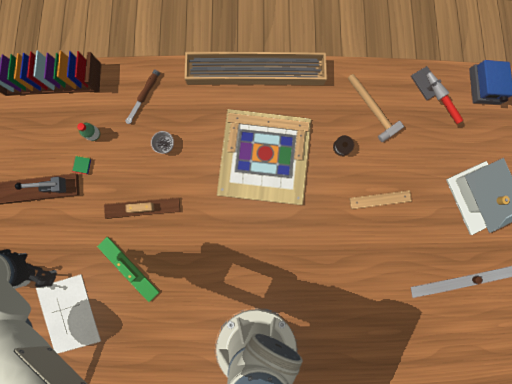

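View pics/scene0.png

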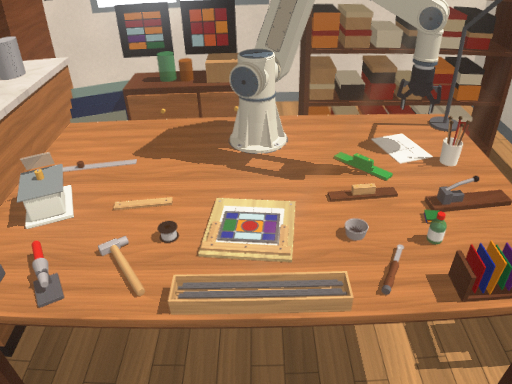

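The top view shows the batten at about (143,208), the board at (265,157), the reel at (344,146), the tin at (162,143) and the spare lath at (381,200). The green decoy is at (128,268).

```bash
cat > h.py <<'E'
import cv2,numpy as np
def ray(f,uv,z):
    p=cv2.undistortPoints(np.array(uv,float).reshape(-1,1,2),f["mtx"],np.array(f["D"])).reshape(-1,2)
    R,t=np.array(f["R"]),np.array(f["t"]);c=-R.T@t
    d=np.c_[p,np.ones(len(p))]@R
    return c+d*((z-c[2])/d[:,2])[:,None]
def proj(f,X):
    return cv2.projectPoints(np.array(X,float),cv2.Rodrigues(np.array(f["R"]))[0],np.array(f["t"]),f["mtx"],np.array(f["D"]))[0].reshape(-1,2)
E
python3 - <<'E'
import pickle,cv2
c=pickle.load(open("f0.pkl","rb"))["top"]["color"][:,:,::-1]
a=cv2.resize(c[100:212,208:322],None,fx=5,fy=5,interpolation=cv2.INTER_CUBIC)
b=cv2.resize(c[190:226,95:195],None,fx=5,fy=5,interpolation=cv2.INTER_CUBIC)
cv2.imwrite("pics/a.png",a);cv2.imwrite("pics/b.png",b)
E
```

```text
(no output)
```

View pics/a.png

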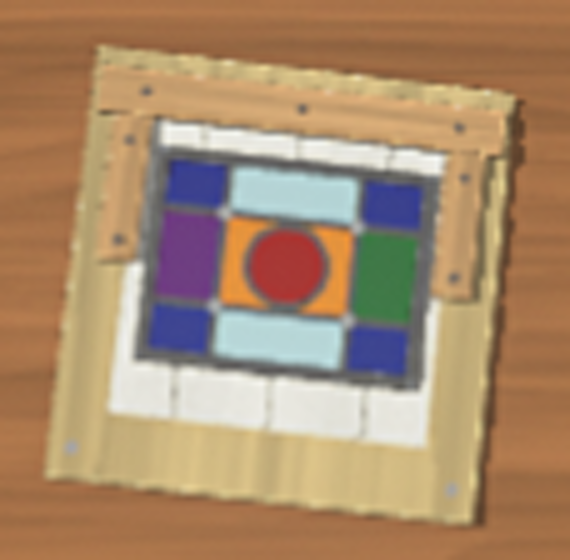

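View pics/b.png

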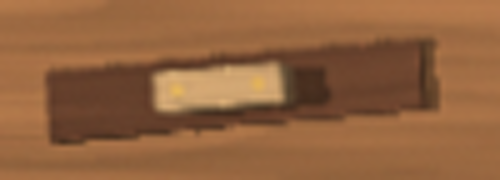

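The crops give the corners:
- **Crop a:** board (100,47), (517,95), (475,524), (45,478). Panel (157,148), (438,178), (418,388), (135,358).
- **Crop b:** rail top (153,72), (282,63), (290,103), (158,112). Lath ends run from about (50,107) to (435,74).

```bash
python3 - <<'E'
import pickle,numpy as np
from h import *
f=pickle.load(open("f0.pkl","rb"))["top"]
def A(p):return np.array(p)/5+[207.6,99.6]
def B(p):return np.array(p)/5+[94.6,189.6]
for n,uv,z in(("board",A([(100,47),(517,95),(475,524),(45,478)]),12),("panel",A([(157,148),(438,178),(418,388),(135,358)]),18),
 ("rail",B([(153,72),(282,63),(290,103),(158,112)]),42),("lath",B([(47,71),(428,40),(437,107),(52,143)]),12)):
    X=ray(f,uv,z)[:,:2];c=X.mean(0)
    e=[np.linalg.norm(X[i]-X[(i+1)%4]) for i in range(4)]
    y=(X[0]+X[3]-X[1]-X[2]);x=(X[0]+X[1]-X[2]-X[3])
    print(n,X.round(1).tolist(),"c",c.round(1),"edges",np.round(e,1),"yaw(y)",np.degrees(np.arctan2(-y[0],y[1])).round(2),"yaw(x)",np.degrees(np.arctan2(x[1],x[0])).round(2))
E
```

```text
board [[754.9, 88.0], [724.0, -180.1], [447.6, -148.3], [477.2, 120.8]] c [600.9 -29.9] edges [269.9 278.2 270.7 279.6] yaw(y) -6.42 yaw(x) -6.66
panel [[686.6, 51.0], [667.5, -127.4], [532.8, -112.8], [551.9, 64.5]] c [609.7 -31.2] edges [179.4 135.4 178.3 135.3] yaw(y) -6.14 yaw(x) -5.95
rail [[448.1, 399.5], [453.5, 319.1], [429.1, 313.7], [423.6, 395.7]] c [438.6 357. ] edges [80.5 25.1 82.2 24.8] yaw(y) 3.87 yaw(x) 10.58
lath [[450.7, 478.3], [469.9, 234.9], [428.0, 228.7], [405.3, 473.7]] c [438.5 353.9] edges [244.1  42.4 246.1  45.7] yaw(y) 4.91 yaw(x) 7.01
```

```bash
cat >> h.py <<'E'
from scipy.spatial.transform import Rotation as Ro
def pose(s): return np.array(s["eef_pos"]),Ro.from_euler("xyz",s["tcp_rot"])
def delta(s,p,yawdeg):
    P,R=pose(s);G=Ro.from_euler("xyz",[180,0,yawdeg],degrees=True)
    print("dp",(R.inv().apply(np.array(p)-P)/40).round(3),"rot",(np.degrees((R.inv()*G).as_rotvec())/6).round(3),"at",P.round(1),np.degrees(s["tcp_rot"]).round(2),"F",np.round(s["contact_force"],1),"M",np.round(s["wrist_torque"],2),"t",round(s["clock"],2),"open",round(s["opening"],3),"gf",round(s["grasp_force"],1))
def wristcam(s,f):
    P,R=pose(s);T=np.eye(4);T[:3,:3]=R.as_matrix();T[:3,3]=P
    W=np.linalg.inv(T@np.array(f["mount"]));f=dict(f);f["R"]=W[:3,:3];f["t"]=W[:3,3];return f
E
python3 -c "
from h import *
from rig import telemetry
delta(telemetry.sense(),[438.5,355.5,200],94.7)
f=__import__('rig').optics.grab_frame('wrist');print(f['mount'],f['mtx'])"
```

```text
dp [-5.867 -2.778  0.77 ] rot [-1.100e-02  6.000e-03  9.816e+00] at [277.7 559.4 230.6] [-179.93    0.    153.6 ] F [ 0.5 -0.   0.9] M [-0.02 -0.02 -0.01] t 0.1 open 1.0 gf 0.0
[[ 4.92858736e-04 -9.61185402e-01 -2.75902847e-01  7.08416668e+01]
 [ 9.99999806e-01  3.68599317e-04  5.02228807e-04  1.14946555e-01]
 [-3.81037397e-04 -2.75903041e-01  9.61185397e-01 -1.43356409e+02]
 [ 0.00000000e+00  0.00000000e+00  0.00000000e+00  1.00000000e+00]] [[332.61771228   0.         257.38874315]
 [  0.         332.61771228 193.68248111]
 [  0.           0.           1.        ]]
```

Request:
play_rows(dp=[[-0.8, -0.38, 0.1], [-1.6, -0.76, 0.2], [-2.4, -1.14, 0.3], [-3.2, -1.52, 0.4], [-4.0, -1.9, 0.5]], rot=[[0, 0, 1.15], [0, 0, 2.3], [0, 0, 3.45], [0, 0, 4.6], [0, 0, 5.75]], fingers=1.0)

```text
clock: 0.57
eef_pos: [388.0, 419.2, 210.9]
tcp_rot: [-3.141, 0.0, 2.073]
contact_force: [0.1, 1.2, 0.5]
opening: 1.004
grasp_force: 0.0
```

```bash
python3 -c "
from h import *
from rig import telemetry
delta(telemetry.sense(),[438.5,355.5,200],94.7)"
```

```text
dp [-2.003  0.341  0.273] rot [-3.000e-03  2.000e-03  4.014e+00] at [388.  419.2 210.9] [-1.7998e+02  1.0000e-02  1.1878e+02] F [0.1 1.2 0.5] M [-0.02 -0.03 -0.02] t 0.57 open 1.004 gf 0.0
```

Request:
play_rows(dp=[[-0.6, 0.1, 0.1], [-1.2, 0.2, 0.2], [-1.8, 0.3, 0.27], [-2.0, 0.34, 0.27], [-2.0, 0.34, 0.27]], rot=[[0, 0, 1.1], [0, 0, 2.2], [0, 0, 3.3], [0, 0, 4.0], [0, 0, 4.0]])

```text
clock: 0.98
eef_pos: [439.2, 355.6, 200.1]
tcp_rot: [-3.141, 0.001, 1.654]
contact_force: [0.0, 0.5, -0.1]
opening: 0.999
grasp_force: 0.0
```

```bash
python3 -c "
from h import *
import pickle
from rig import telemetry,optics
s=telemetry.sense();f=optics.grab_frame('wrist')
delta(s,[438.5,355.5,17],94.7)
pickle.dump((s,f),open('w1.pkl','wb'))
cv2.imwrite('pics/w1.png',f['color'][:,:,::-1])"
```

```text
dp [ 3.000e-03 -1.600e-02  4.578e+00] rot [-0.004  0.007  0.012] at [439.2 355.6 200.1] [-1.7998e+02  4.0000e-02  9.4770e+01] F [ 0.   0.5 -0.1] M [ 0.04 -0.04  0.  ] t 0.98 open 0.999 gf 0.0
```

View pics/w1.png

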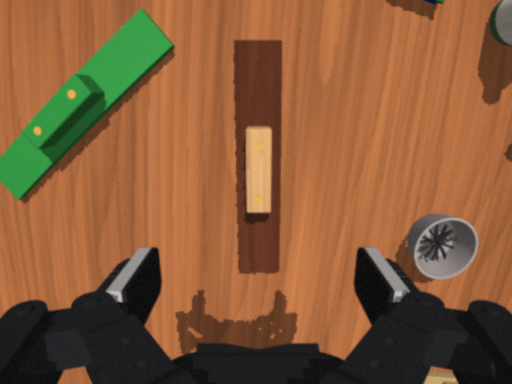

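The wrist view shows the batten nearly aligned. Lath corners are at (235,41), (281,41), (279,272), (238,271), and the rail top spans (246,127) to (271,213).

```bash
python3 - <<'E'
import pickle
from h import *
s,f=pickle.load(open('w1.pkl','rb'));g=wristcam(s,f)
for n,uv,z in(("lath",[(234.5,40.5),(281.5,40.5),(279.5,272.5),(237.5,271.5)],12),("rail",[(246,126.5),(271.5,126.5),(270,212.5),(247,212.5)],42)):
    X=ray(g,uv,z)[:,:2]; y=X[0]+X[1]-X[2]-X[3]
    print(n,X.round(1).tolist(),X.mean(0).round(1),abs(y/2).round(1),"yaw",np.degrees(np.arctan2(-y[0],y[1])))
E
```

```text
lath [[406.8, 477.4], [450.6, 481.1], [473.0, 241.5], [426.0, 238.8]] [439.1 359.7] [ 20.8 239.1] yaw 4.966094172713788
rail [[424.5, 401.0], [447.2, 402.9], [453.5, 321.8], [431.5, 320.0]] [439.2 361.4] [ 6.7 81.1] yaw 4.69505942792281
```

Request:
play_rows(dp=[[0.1, 0, 1.0], [0.11, 0, 2.0], [0.11, 0, 3.0], [0.11, 0, 3.6], [0.11, 0, 3.8]], rot=[[0, 0, 0], [0, 0, 0], [0, 0, 0], [0, 0, 0], [0, 0, 0]])

```text
clock: 1.45
eef_pos: [435.0, 360.8, 44.6]
tcp_rot: [-3.136, 0.003, 1.664]
contact_force: [-0.5, -0.7, -0.4]
opening: 1.003
grasp_force: 0.0
```

Request:
play_rows(dp=[[0, 0, 0.3], [0, 0, 0.6], [0, 0, 0.76], [0, 0, 0.76], [0, 0, 0.76]], rot=[[0, 0, 0], [0, 0, 0], [0, 0, 0], [0, 0, 0], [0, 0, 0]])

```text
clock: 1.87
eef_pos: [438.2, 362.0, 18.6]
tcp_rot: [3.141, -0.0, 1.66]
contact_force: [-0.4, 0.2, 1.0]
opening: 1.002
grasp_force: 0.0
```

Request:
play_rows(dp=[[0, 0, 0], [0, 0, 0], [0, 0, 0], [0, 0, 0], [0, 0, 0]], rot=[[0, 0, 0], [0, 0, 0], [0, 0, 0], [0, 0, 0], [0, 0, 0]], fingers=0, grip_force=60)

```text
clock: 2.28
eef_pos: [438.0, 361.8, 18.4]
tcp_rot: [3.141, -0.0, 1.66]
contact_force: [2.8, 0.7, -0.8]
opening: 0.301
grasp_force: 0.1
```

Request:
play_rows(dp=[[0, 0, 0], [0, 0, 0], [0, 0, 0], [0, 0, 0], [0, 0, 0]], rot=[[0, 0, 0], [0, 0, 0], [0, 0, 0], [0, 0, 0], [0, 0, 0]])

```text
clock: 2.7
eef_pos: [438.2, 361.9, 18.6]
tcp_rot: [3.141, -0.0, 1.66]
contact_force: [0.1, -0.1, 4.6]
opening: 0.269
grasp_force: 60.6
```

Request:
play_rows(dp=[[0, 0, -0.5], [0, 0, -1.2], [0, 0, -2.0], [0, 0, -2.8], [0, 0, -3.6]], rot=[[0, 0, 0], [0, 0, 0], [0, 0, 0], [0, 0, 0], [0, 0, 0]])

```text
clock: 3.12
eef_pos: [437.3, 361.3, 163.2]
tcp_rot: [-3.141, 0.001, 1.66]
contact_force: [-0.4, 0.4, -0.8]
opening: 0.269
grasp_force: 59.5
```

```bash
python3 -c "
from h import *
from rig import telemetry
delta(telemetry.sense(),[500.6,-17,190],83.8)"
```

```text
dp [-9.56   0.734 -0.666] rot [-0.008  0.006  1.883] at [437.3 361.3 163.2] [-1.7995e+02  3.0000e-02  9.5100e+01] F [-0.4  0.4 -0.8] M [-0.   -0.03  0.01] t 3.12 open 0.269 gf 59.5
```

Request:
play_rows(dp=[[-0.6, 0, -0.2], [-1.5, 0.1, -0.4], [-2.4, 0.2, -0.6], [-3.3, 0.25, -0.66], [-4.2, 0.32, -0.66]], rot=[[0, 0, 0.2], [0, 0, 0.4], [0, 0, 0.6], [0, 0, 0.8], [0, 0, 1.0]])

```text
clock: 3.53
eef_pos: [465.6, 194.1, 189.2]
tcp_rot: [3.141, -0.0, 1.555]
contact_force: [1.0, 0.6, -1.5]
opening: 0.269
grasp_force: 59.6
```

```bash
python3 -c "
from h import *
from rig import telemetry
delta(telemetry.sense(),[500.6,-17,190],83.8)"
```

```text
dp [-5.263  0.96  -0.021] rot [ 0.01  -0.004  0.88 ] at [465.6 194.1 189.2] [ 1.7994e+02 -2.0000e-02  8.9080e+01] F [ 1.   0.6 -1.5] M [ 0.03 -0.04 -0.04] t 3.53 open 0.269 gf 59.6
```

Request:
play_rows(dp=[[-0.9, 0.16, 0], [-1.8, 0.33, 0], [-2.7, 0.5, 0], [-3.6, 0.66, 0], [-4.5, 0.82, 0]], rot=[[0, 0, 0.2], [0, 0, 0.4], [0, 0, 0.6], [0, 0, 0.8], [0, 0, 0.88]])

```text
clock: 3.95
eef_pos: [495.1, 13.2, 188.4]
tcp_rot: [-3.141, -0.0, 1.462]
contact_force: [1.4, -0.2, -1.3]
opening: 0.265
grasp_force: 59.5
```

```bash
python3 -c "
from h import *
from rig import telemetry
delta(telemetry.sense(),[500.6,-17,190],83.8)"
```

```text
dp [-0.735  0.218 -0.04 ] rot [-0.002 -0.    -0.008] at [495.1  13.2 188.4] [-179.99   -0.     83.75] F [ 1.4 -0.2 -1.3] M [ 0.04 -0.02  0.01] t 3.95 open 0.265 gf 59.5
```

Request:
play_rows(dp=[[-0.5, 0.1, 0], [-0.7, 0.2, 0], [-0.7, 0.2, 0], [-0.7, 0.2, 0], [-0.7, 0.2, 0]], rot=[[0, 0, 0], [0, 0, 0], [0, 0, 0], [0, 0, 0], [0, 0, 0]])

```text
clock: 4.37
eef_pos: [500.1, -12.6, 188.3]
tcp_rot: [-3.141, -0.0, 1.464]
contact_force: [0.8, 0.5, -1.0]
opening: 0.273
grasp_force: 59.5
```

```bash
python3 -c "
from h import *
import pickle
from rig import telemetry,optics
s=telemetry.sense();f=optics.grab_frame('wrist')
delta(s,[500.6,-17,30],83.8)
pickle.dump((s,f),open('w2.pkl','wb'))
c=cv2.resize(f['color'][:,:,::-1],(800,600),interpolation=cv2.INTER_CUBIC)
cv2.imwrite('pics/w2.png',c)"
```

```text
dp [-0.109  0.025  3.958] rot [-0.005 -0.004  0.009] at [500.1 -12.6 188.3] [-1.7997e+02 -2.0000e-02  8.3850e+01] F [ 0.8  0.5 -1. ] M [-0.    0.03  0.02] t 4.37 open 0.273 gf 59.5
```

View pics/w2.png

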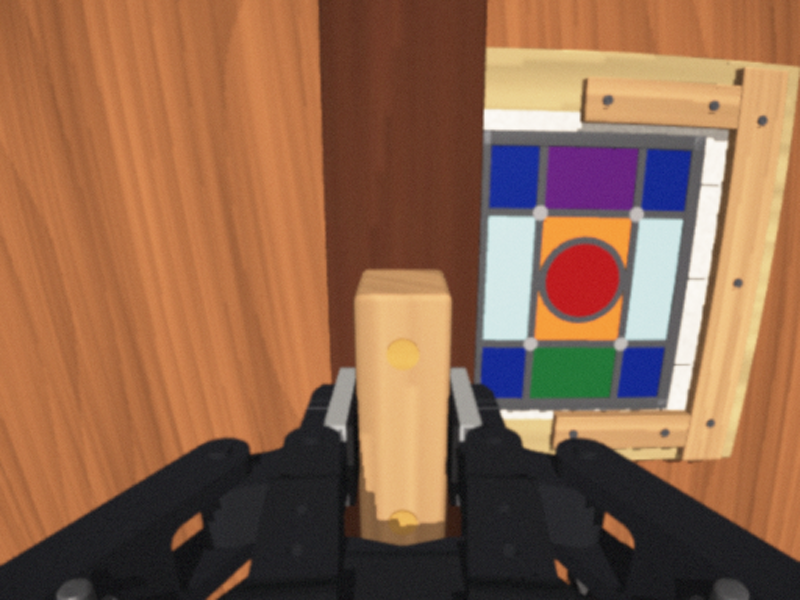

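The wrist view has the batten held square, with the panel to its right and the back lath beyond it (enlarged pixels):
- Panel far edge: (704,138) to (666,410)
- Panel left edge: (487,132) to (704,138)
- Lath inner edge: (739,72) to (684,460)

```bash
python3 - <<'E'
import pickle
from h import *
s,f=pickle.load(open('w2.pkl','rb'));g=wristcam(s,f)
def L(uv,z):return ray(g,(np.array(uv)+.5)/1.5625-.5,z)[:,:2]
def yw(a,b):d=a-b;return np.degrees(np.arctan2(-d[0],d[1]))
X=L([(704,138),(666,410),(487,132),(478,408)],18);print("panel",X.round(1).tolist(),"far",yw(X[0],X[1]),"near",yw(X[2],X[3]),"w",np.linalg.norm(X[0]-X[1]),np.linalg.norm(X[0]-X[2]))
Y=L([(739,72),(684,460)],22);print("lath",Y.round(1).tolist(),yw(Y[0],Y[1]),np.linalg.norm(Y[0]-Y[1]))
Z=L([(582,122),(735,131),(553,414),(688,411)],22);print("side",Z.round(1).tolist())
c=np.cos;t=np.radians(yw(Y[0],Y[1]));n=np.array([np.cos(t),np.sin(t)])
print("gaps",(Y[0]-X[:2])@n, "lath face mid dist", "near edge dist from face",(Y[0]-X[2:])@n)
print("home batten centre", Y.mean(0)-n*(140+22.5))
# batten lath near edge held: bottom of rail etc
B=L([(325,275),(333,370),(480,290),(478,360),(321,5),(487,5)],190-18+12);print("battenlath",B.round(1).tolist(),yw(B[4],B[1]),yw(B[5],B[3]))
E
```

```text
panel [[688.5, 51.3], [669.8, -127.6], [557.1, 65.5], [539.9, -110.2]] far -5.947218283025143 near -5.610599286855137 w 179.92862064079753 132.10904418346573
lath [[708.3, 88.1], [683.8, -167.4]] -5.484803771487064 256.63223053989543
side [[611.9, 66.1], [706.1, 54.2], [589.4, -118.4], [683.7, -128.2]]
gaps [16.223636   17.67576219] lath face mid dist near edge dist from face [148.32297604 148.71073896]
home batten centre [534.2734048  -24.10116979]
battenlath [[480.9, 26.2], [478.9, -3.7], [525.6, 16.9], [523.6, -5.2], [489.9, 98.5], [533.2, 93.8]] -6.139625781380019 -5.564349977748805
```

Request:
play_rows(dp=[[-0.05, 0, 0.8], [-0.1, 0, 1.7], [-0.1, 0, 2.6], [-0.1, 0, 3.3], [-0.1, 0, 3.6]], rot=[[0, 0, 0], [0, 0, 0], [0, 0, 0], [0, 0, 0], [0, 0, 0]])

```text
clock: 4.83
eef_pos: [497.6, -16.3, 41.1]
tcp_rot: [-3.137, 0.0, 1.465]
contact_force: [-0.6, 1.0, -1.2]
opening: 0.264
grasp_force: 59.5
```

Request:
play_rows(dp=[[0, 0, 0.06], [0, 0, 0.13], [0, 0, 0.19], [0, 0, 0.19], [0, 0, 0.19]], rot=[[0, 0, 0], [0, 0, 0], [0, 0, 0], [0, 0, 0], [0, 0, 0]])

```text
clock: 5.25
eef_pos: [500.8, -17.5, 37.9]
tcp_rot: [3.14, -0.0, 1.463]
contact_force: [0.0, 0.5, -1.4]
opening: 0.27
grasp_force: 59.5
```

```bash
python3 -c "
from h import *
from rig import telemetry
delta(telemetry.sense(),[500.6,-17,30.5],84.1)"
```

```text
dp [ 0.012 -0.006  0.184] rot [ 0.017 -0.001 -0.044] at [500.8 -17.5  37.9] [ 1.799e+02 -1.000e-02  8.384e+01] F [ 0.   0.5 -1.4] M [ 0.03 -0.02  0.02] t 5.25 open 0.27 gf 59.5
```

Request:
play_rows(dp=[[0, 0, 0.05], [0, 0, 0.1], [0, 0, 0.15], [0, 0, 0.15], [0, 0, 0.15]], rot=[[0, 0, -0.04], [0, 0, -0.04], [0, 0, -0.04], [0, 0, -0.04], [0, 0, -0.04]])

```text
clock: 5.67
eef_pos: [499.8, -17.7, 30.8]
tcp_rot: [-3.141, 0.0, 1.467]
contact_force: [0.3, -0.5, -1.5]
opening: 0.268
grasp_force: 59.5
```

Request:
play_rows(dp=[[0, 0, 0.02], [0, 0, 0.02], [0, 0, 0.02], [0, 0, 0.02], [0, 0, 0.02]], rot=[[0, 0, 0], [0, 0, 0], [0, 0, 0], [0, 0, 0], [0, 0, 0]])

```text
clock: 6.08
eef_pos: [500.0, -17.7, 30.6]
tcp_rot: [3.142, 0.0, 1.467]
contact_force: [-2.4, -0.0, 7.4]
opening: 0.27
grasp_force: 60.7
```

Request:
play_rows(dp=[[0, 0.05, -0.01], [0, 0.1, -0.01], [0, 0.15, -0.01], [0, 0.2, -0.01], [0, 0.25, -0.01]], rot=[[0, 0, 0], [0, 0, 0], [0, 0, 0], [0, 0, 0], [0, 0, 0]])

```text
clock: 6.5
eef_pos: [510.2, -18.7, 30.6]
tcp_rot: [-3.142, -0.0, 1.467]
contact_force: [-2.4, 0.5, 5.4]
opening: 0.27
grasp_force: 60.4
```

Request:
play_rows(dp=[[0, 0.04, 0], [0, 0.08, 0], [0, 0.12, 0], [0, 0.16, 0], [0, 0.2, 0]], rot=[[0, 0, 0], [0, 0, 0], [0, 0, 0], [0, 0, 0], [0, 0, 0]])

```text
clock: 6.92
eef_pos: [518.0, -19.5, 30.6]
tcp_rot: [-3.141, 0.0, 1.467]
contact_force: [-1.8, 0.6, 6.0]
opening: 0.268
grasp_force: 60.5
```

```bash
python3 -c "
from h import *
import pickle
from rig import telemetry,optics
s=telemetry.sense();f=optics.grab_frame('wrist')
delta(s,[534,-21.5,30.5],84.1)
pickle.dump((s,f),open('w3.pkl','wb'))
c=cv2.resize(f['color'][:,:,::-1],(800,600),interpolation=cv2.INTER_CUBIC)
cv2.imwrite('pics/w3.png',c)"
```

```text
dp [-0.007  0.404  0.002] rot [-0.002  0.    -0.007] at [518.  -19.5  30.6] [-179.99    0.     84.06] F [-1.8  0.6  6. ] M [0.01 0.33 0.  ] t 6.92 open 0.268 gf 60.5
```

View pics/w3.png

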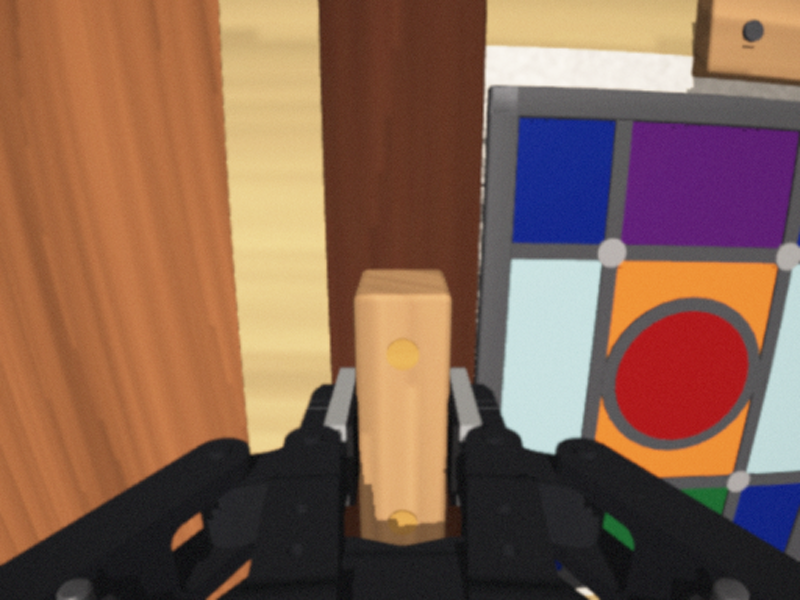

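The batten is flat, parallel to the panel and about 2 mm from the near edge (x≈485). I'll keep sliding slowly.

Request:
play_rows(dp=[[0, 0.04, 0], [0, 0.08, 0], [0, 0.12, 0], [0, 0.16, 0], [0, 0.2, 0]], rot=[[0, 0, 0], [0, 0, 0], [0, 0, 0], [0, 0, 0], [0, 0, 0]])

```text
clock: 7.38
eef_pos: [525.2, -20.3, 30.6]
tcp_rot: [-3.14, 0.0, 1.467]
contact_force: [-5.6, 0.7, 8.5]
opening: 0.264
grasp_force: 61.0
```

Request:
play_rows(dp=[[0, 0.02, 0], [0, 0.04, 0], [0, 0.06, 0], [0, 0.08, 0], [0, 0.1, 0]], rot=[[0, 0, 0], [0, 0, 0], [0, 0, 0], [0, 0, 0], [0, 0, 0]])

```text
clock: 7.8
eef_pos: [529.2, -20.7, 30.6]
tcp_rot: [-3.14, 0.0, 1.467]
contact_force: [-4.6, 0.5, 8.9]
opening: 0.27
grasp_force: 60.9
```

Request:
play_rows(dp=[[0, 0.01, -0.005], [0, 0.02, -0.01], [0, 0.03, -0.01], [0, 0.04, -0.01], [0, 0.05, -0.01]], rot=[[0, 0, 0], [0, 0, 0], [0, 0, 0], [0, 0, 0], [0, 0, 0]])

```text
clock: 8.22
eef_pos: [531.7, -21.0, 30.6]
tcp_rot: [-3.141, 0.0, 1.467]
contact_force: [-1.2, 0.3, -1.4]
opening: 0.269
grasp_force: 59.6
```

Request:
play_rows(dp=[[0, 0.01, 0], [0, 0.02, 0], [0, 0.03, 0], [0, 0.04, 0], [0, 0.05, 0]], rot=[[0, 0, 0], [0, 0, 0], [0, 0, 0], [0, 0, 0], [0, 0, 0]])

```text
clock: 8.63
eef_pos: [533.8, -21.2, 30.8]
tcp_rot: [-3.142, 0.0, 1.467]
contact_force: [-0.9, 0.6, -2.2]
opening: 0.267
grasp_force: 59.5
```

Request:
play_rows(dp=[[0, 0.01, 0], [0, 0.02, 0], [0, 0.03, 0], [0, 0.04, 0], [0, 0.04, 0]], rot=[[0, 0, 0], [0, 0, 0], [0, 0, 0], [0, 0, 0], [0, 0, 0]])

```text
clock: 9.05
eef_pos: [534.8, -21.3, 30.8]
tcp_rot: [-3.14, -0.0, 1.467]
contact_force: [-3.2, 0.8, -0.5]
opening: 0.268
grasp_force: 59.7
```

Request:
play_rows(dp=[[0, 0.008, 0], [0, 0.015, 0], [0, 0.02, 0], [0, 0.02, 0], [0, 0.02, 0]], rot=[[0, 0, 0], [0, 0, 0], [0, 0, 0], [0, 0, 0], [0, 0, 0]])

```text
clock: 9.47
eef_pos: [534.9, -21.3, 30.7]
tcp_rot: [-3.139, -0.0, 1.467]
contact_force: [-6.4, 1.3, 2.1]
opening: 0.268
grasp_force: 60.0
```

Request:
play_rows(dp=[[0, 0.008, 0], [0, 0.015, 0], [0, 0.02, 0], [0, 0.02, 0], [0, 0.02, 0]], rot=[[0, 0, 0], [0, 0, 0], [0, 0, 0], [0, 0, 0], [0, 0, 0]])

```text
clock: 9.88
eef_pos: [535.0, -21.3, 30.7]
tcp_rot: [-3.138, 0.0, 1.467]
contact_force: [-9.5, 1.1, 5.1]
opening: 0.271
grasp_force: 60.6
```

Request:
play_rows(dp=[[0, 0.01, 0], [0, 0.015, 0], [0, 0.015, 0], [0, 0.015, 0], [0, 0.015, 0]], rot=[[0, 0, 0], [0, 0, 0], [0, 0, 0], [0, 0, 0], [0, 0, 0]])

```text
clock: 10.3
eef_pos: [535.0, -21.3, 30.7]
tcp_rot: [-3.137, -0.0, 1.467]
contact_force: [-10.7, 2.7, 7.8]
opening: 0.271
grasp_force: 60.9
```

```bash
python3 -c "
from h import *
import pickle
from rig import telemetry,optics
s=telemetry.sense();f=optics.grab_frame('wrist');g=optics.grab_frame('top')
delta(s,[534,-21.5,30.5],84.1)
pickle.dump((s,f,g),open('w4.pkl','wb'))
a=cv2.resize(f['color'][:300,:,::-1],None,fx=1.5625,fy=1.5625,interpolation=cv2.INTER_CUBIC)
b=cv2.resize(g['color'][100:212,208:322,::-1],None,fx=5,fy=5,interpolation=cv2.INTER_CUBIC)
cv2.imwrite('pics/w4.png',a);cv2.imwrite('pics/t4.png',b)"
```

```text
dp [-0.008 -0.025  0.005] rot [-0.047 -0.    -0.01 ] at [535.  -21.3  30.7] [-179.72   -0.     84.04] F [-10.7   2.7   7.8] M [ 0.44  1.84 -0.08] t 10.3 open 0.271 gf 60.9
```

View pics/w4.png

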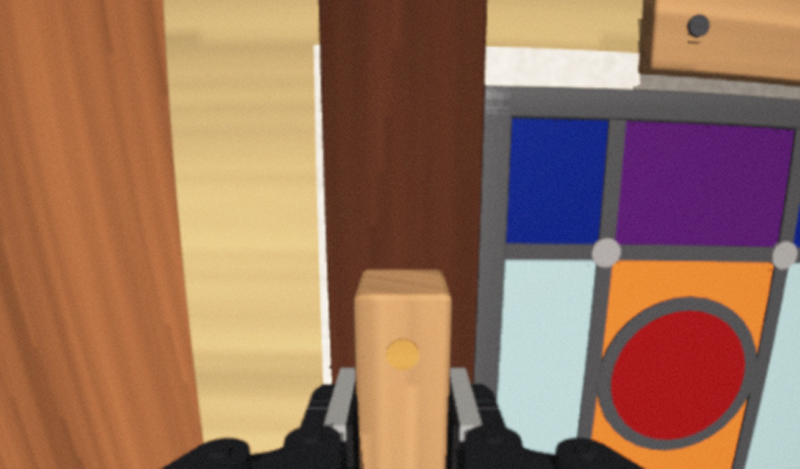

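View pics/t4.png

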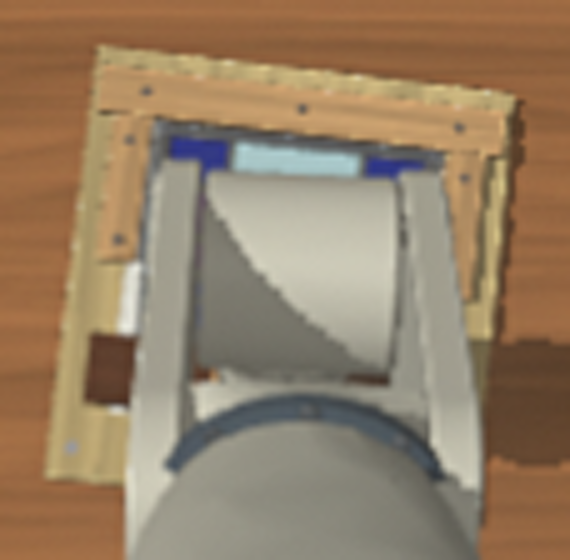

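The panel's far edge now lies evenly against the back lath, and the batten is flush with the near edge. Torque about the vertical is close to zero. One small push more, then settle.

Request:
play_rows(dp=[[0, 0.005, 0], [0, 0.01, 0], [0, 0.012, 0], [0, 0.012, 0], [0, 0.012, 0]], rot=[[0, 0, 0], [0, 0, 0], [0, 0, 0], [0, 0, 0], [0, 0, 0]])

```text
clock: 10.82
eef_pos: [535.0, -21.3, 30.7]
tcp_rot: [-3.136, -0.0, 1.467]
contact_force: [-12.3, 2.6, 9.0]
opening: 0.265
grasp_force: 61.2
```

Request:
play_rows(dp=[[0, 0, 0], [0, 0, 0], [0, 0, 0], [0, 0, 0], [0, 0, 0]], rot=[[0, 0, 0], [0, 0, 0], [0, 0, 0], [0, 0, 0], [0, 0, 0]])

```text
clock: 11.23
eef_pos: [535.1, -21.3, 30.7]
tcp_rot: [-3.136, 0.0, 1.467]
contact_force: [-11.9, 3.0, 10.3]
opening: 0.269
grasp_force: 61.2
```

Request:
play_rows(dp=[[0, 0, 0], [0, 0, 0], [0, 0, 0], [0, 0, 0], [0, 0, 0]], rot=[[0, 0, 0], [0, 0, 0], [0, 0, 0], [0, 0, 0], [0, 0, 0]])

```text
clock: 11.65
eef_pos: [535.1, -21.3, 30.7]
tcp_rot: [-3.136, 0.0, 1.467]
contact_force: [-12.0, 1.9, 10.1]
opening: 0.266
grasp_force: 61.2
```

```bash
python3 -c "
from rig import r
print(r.sign_off())"
```

```text
the job is handed in; nothing more can be done
None
```

The job is handed in, though it returned no verdict: the panel sits square against the back lath, and the held batten is pressing it with an estimated 8–12 N, worked out from a wrist reading of about 12 N less drag on the board.

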